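# Mark a sample tag on the spring press

## Robot

A 6-joint arm with a two-finger parallel gripper is mounted at the origin on the work surface. World frame = base frame: x ahead of the robot, y to its left, z up, the work surface at z = 0. Lengths are in mm, angles in rad, forces in N, time in s.
With the tool pointing down it reaches from about 400 to 925 mm from the base axis. Payload 12.5 kg.
Tool frame: the origin (TCP) lies between the finger pads; the fingertips stand 14 mm ahead of it and the grasp point (between the pads) lies 5 mm behind it; x points along the fingers, y is the direction in which the jaws open and shut, and the axes are right-handed (so a half turn about x gives the same grasp; the last joint's range is limited). The gripper opens to 95 mm and grips with 3 to 60 N. Pads are 20 mm wide; open, the fingers measure 119 mm over their backs; the gripper's body (75 mm by 180 mm) begins 59 mm behind the grasp point.
Start: joints at [-1.442, 0.491, 1.559, -0, 1.092, -0.106], TCP at [145.427, -607.862, 228.661] pointing down, gripper open.
Joint ranges: [-3.1, 3.1], [-0.84, 2.19], [0.05, 2.79], [-1.13, 4.28], [0.06, 2.93], [-2.69, 2.69]. Speed limits (rad/s): [2.22, 2.22, 2.79, 3.14, 3.14, 3.14].

## Interface

Orientations are given as [roll, pitch, yaw] about the fixed x, y, z axes, in that order (R = Rz(yaw) Ry(pitch) Rx(roll)).
In Python, from cell import env, cams gives the robot as it stands.
- The arm moves only by the tool carry_out, never from a script. Its arguments are lists of equal length, an entry for each row: "grip": the closure, from -1 (fully open) to 1 (shut); "linear": the shift along the tool's x, y, z scaled (see below), a list of three; "turn": the turn about the tool's x scaled (see below). In form: {"grip": [grip, ...], "linear": [[tx, ty, tz], ...], "turn": [turn, ...]}. A call has 1 to 5 rows; each row shifts and turns the commanded pose from where the row before left it, along the tool's axes as they then stand; what a row does not reach is not made up. The controller multiplies each number of a shift by 0.5 m and each number of a turn by 180 degrees. A row lasts 1/10 s, in which the tool goes at most 50 mm and 8.59 degrees, less where a joint would pass 70% of its speed; a pose out of reach is approached as far as the arm can. A call with a number of a shift or a turn outside -1 to 1 is refused whole. A call with a gripper value outside its range is refused whole. The fingers move at their own pace and stop on an object; the grip force is fixed at half the most. Time passes only in rows, so rows that do not move let the fingers close. It gives the time, the measured TCP pose, the force and the opening at its end, in the units of the state.
- env.state(): the state, without advancing time (a new reading comes with each control period).
- cams.read_camera(name): name is "scene" or "top" or "wrist"; returns the picture (480x640x3 uint8, blue, green, red); there is no depth.
- cams.camera_info(name): a dict with "fx", "fy", "cx", "cy" (pixels), "dist" ([k1, k2, p1, p2, k3] as OpenCV has them; the pictures are not rectified), "view" (4x4, takes a point from world to camera coordinates). Camera axes: x right, y down, z forward; pixel columns grow to the right and rows downward; lengths in mm; the calibration is good to about 2 mm. A picture is of the moment at which its call begins: read the wrist's pose just before it. camera_info takes no time and is no camera call; for the wrist camera it gives the pose at the moment of the call.
- env.job_done(): hands the job in, once; it reports no verdict.
The state is a dict: "t": time; "joints": joint angles; "qvel": joint speeds; "tau": joint torques, N m; "eef_pos": TCP position; "tcp_rot": TCP orientation; "ft_force": force on the tool from outside, world axes, zero at the start; "moment": the same for the moment, N m; "opening": opening from 0.0 (shut) to 1.0 (fully open).
Only numpy, scipy, OpenCV 4.12 (cv2) and the standard library are available. Lean on these libraries where they do the work, as an engineer would, in place of code of your own. Each camera call takes 0.05 s, during which the arm holds its last target. There are 200 camera calls.

## Task

Mark the blank brass tag on the spring marking press: draw the red knob up gently until the sear catches and holds the ram, without straining the ram against the rubber buffer above it, and let go. Push the work slide with the tag fully home under the die, then press the yellow trigger paddle lightly to fire the ram onto the tag. Never let the ram snap down while the slide is not home, leave the slide home, the ram resting on the tag and the bottle, beaker and cup undisturbed.

Things in the scene. Friction and masses are not known exactly. Their poses are not given: they have to be found in the camera images.
- press: Blue marking press fixed to the bench. Origin on the ram's axis at bench height; z up; +x from the slide handle in front to the column behind, +y to the trigger paddle. Base 185 x 150 x 18 mm, x -90 to 95. Column 60 mm wide, x 48 to 92, to z 182. Head x -28 to 52, y -32 to 32, z 98 to 182, open in front and at +y: collar and sear show. Spring barrel on it, 40 mm diameter, to z 207.
- knob (a point): Red pull knob on top of the ram; point on the ram's axis at mid-grip, z 238 mm with the ram down. Grip 30 mm diameter, 10 mm below to 10 mm above it; over it a cap 38 mm diameter, 6 mm thick. Below, a 12 mm neck, 21 mm long with the ram down, then the barrel. Moves straight up. Lifting takes 9 to 13 N plus 0.12 N per mm; the sear climbing the collar, 21 to 13 mm short of the catch, adds 2 to 5 N.
- ram (a joint): Height of the ram (m) above its lowest position (0 at the start). The sear catches at 0.022 to 0.041, depending on where the brass collar was last clamped on the ram. Once the sear is under the collar the ram can be let down onto it: the pull falls to nothing and it stays up by itself. About 1 mm above the catch the collar meets the rubber buffer. With the tag under it the ram rests at 0.006.
- buffer: Black rubber buffer ring, 34 mm diameter, 6 mm thick, inside the head above the collar, around the ram; origin at the centre of its underside, z 162.5 mm. It gives 1 mm per 5 N. More than 12 N on it strains the press.
- handle (a point): Middle of the black knob (22 mm diameter, 28 mm high, z 52 to 80 mm, upright) at the front end of the aluminium work slide, 95 mm in front of the tag's centre, 66 mm above the bench. Below it a 12 mm steel post down to the slide's top at z 30 mm.
- slide (a joint): Travel of the work slide (m) along the press's +x, from fully out (0) to home (0.060, against a fixed stop, tag centred under the die); home above 0.058. Starts at 0 to 0.012. About 3 N moves it. With the ram down, the die stands in its way.
- tag (a point): Centre of the top face of the brass tag (40 x 25 x 3 mm) fixed in its nest on the slide, 33 mm above the bench.
- paddle (a point): Yellow trigger paddle at the end of the trigger lever; point at the centre of its top face, 120 mm to +y of the ram's axis, 119 mm above the bench. 34 mm along x, 30 mm along y, 5 mm thick. The lever's pivot lies 102 mm from it towards the ram; nothing stands under it. Press it down.
- trigger (a joint): Turn of the trigger lever (rad): 0 at rest, grows as the paddle is pressed down (0.1 rad is 10 mm at the paddle). The first 4 mm are free play against a light spring, then it pushes the sear out; with the ram cocked the sear lets go at 0.08 to 0.16, under 2 to 6 N on the paddle; end stop at 0.28. Springs back when released.
- sample_bottle: Glass sample jar with blue cap, 60 mm diameter, 125 mm high, loose; bystander. Origin at the centre of its underside.
- beaker: Glass beaker, 68 mm rim diameter, 88 mm high, loose; bystander. Origin at the centre of its underside.
- steel_cup: Stainless cup, 60 mm rim diameter, 75 mm high, loose; bystander. Origin at the centre of its underside.

How it is judged:
By the outcome, as a careful person would: the job done as asked, in the order asked, and still so for the second after the job is handed in, with the robot touching nothing.
It also fails if it takes over 72 s, if anything falls off the work surface, if the arm or the gripper's body presses on something with over 40 N, if the wrist force passes 120 N, or if a joint passes its speed limit or range.

## Working session

There is one attempt and no reset: what is moved stays moved. The work goes in short steps, Python scripts to look and compute and a tool call to move; the robot and the scene stay as the last step left them, time stands still between calls to the robot, and variables do not carry over. Pictures are saved under pics/ and viewed, about 8 in all and at most 12, crops included, and the job is handed in when it is done.

Besides the shell and the picture viewer there is one more tool, called after "Call:" as name([rows], argument=value, ...), one row to a line, values as JSON. carry_out: Moves the arm, as the interface text tells. Shifts and turns lie within -1 to 1; 1 stands for 0.5 m of shift or 180 degrees of turn. Its arguments: {"type":"object","properties":{"grip":{"type":"array"},"linear":{"type":"array"},"turn":{"type":"array"}},"required":["grip","linear","turn"]}

```bash
mkdir -p pics; ls
python3 - <<'E'
from cell import env,cams
import cv2
for n in("scene","top"):
    cv2.imwrite(f"pics/{n}0.png",cams.read_camera(n))
s=env.state();print(s)
for n in("scene","top","wrist"):print(cams.camera_info(n))
E
```

```text
pics
{'t': 0.1, 'joints': array([-1.44158589e+00,  4.91496531e-01,  1.55936286e+00,  1.67889700e-05,
        1.09168547e+00, -1.05631850e-01]), 'qvel': array([-0.00041223, -0.00312854, -0.00106146,  0.00161786, -0.00047015,
        0.00032428]), 'tau': array([ 3.18677012e-03, -6.13621759e+01, -2.58605450e+01,  6.93675689e-02,
        4.70268354e-02, -6.51581377e-05]), 'eef_pos': array([ 145.41359138, -607.658866  ,  228.13071337]), 'tcp_rot': array([-1.69206542,  1.56984399,  1.68436177]), 'ft_force': array([-0.72387664, -0.03684577,  0.18288295]), 'moment': array([ 0.00637395, -0.00612322, -0.02252081]), 'opening': 0.9994599357826642}
{'fx': 535.826743506636, 'fy': 535.826743506636, 'cx': 324.06450525982535, 'cy': 236.49862335359683, 'dist': array([-0.14871316,  0.        ,  0.        ,  0.        ,  0.        ]), 'view': array([[-2.36240614e-01,  9.71692968e-01, -1.77453443e-03,
         1.06203626e+02],
       [ 7.17797870e-01,  1.73281446e-01, -6.74343947e-01,
        -3.32513998e+02],
       [-6.54947777e-01, -1.60581185e-01, -7.38415258e-01,
         1.37815568e+03],
       [ 0
[... 447 characters left out ...]
[ 5.31933424e-02, -3.46128334e-02, -9.97984178e-01,
         1.19296012e+03],
       [ 0.00000000e+00,  0.00000000e+00,  0.00000000e+00,
         1.00000000e+00]])}
{'fx': 416.66884266433755, 'fy': 416.66884266433755, 'cx': 319.88920993228044, 'cy': 237.2874418573382, 'dist': array([-0.03365716,  0.        ,  0.        ,  0.        ,  0.        ]), 'view': array([[ 2.31822702e-01, -9.72757048e-01, -1.39996654e-03,
        -6.24311499e+02],
       [-9.36954180e-01, -2.23676738e-01,  2.68487581e-01,
        -3.02744885e+01],
       [-2.61486326e-01, -6.09298119e-02, -9.63282129e-01,
         3.91452999e+02],
       [ 0.00000000e+00,  0.00000000e+00,  0.00000000e+00,
         1.00000000e+00]])}
```

View pics/scene0.png

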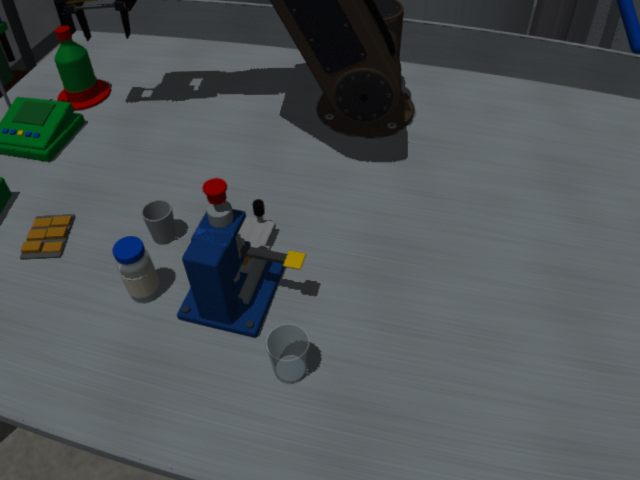

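View pics/top0.png

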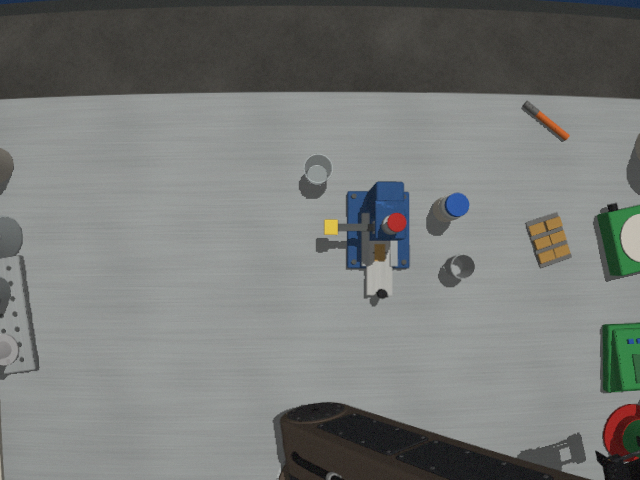

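The scene view shows the knob at about (215,188), the handle at (259,205) and the paddle at (294,260). The top view has the knob at (397,222), the paddle at (331,227) and the handle at (382,294). I'll enlarge both for better readings.

Run:
```python
import cv2,numpy as np
a=cv2.imread("pics/scene0.png")[170:340,170:320];b=cv2.imread("pics/top0.png")[170:310,310:420]
a=cv2.resize(a,None,fx=3.4,fy=3.4,interpolation=cv2.INTER_CUBIC);b=cv2.resize(b,None,fx=2.5,fy=2.5,interpolation=cv2.INTER_CUBIC)
o=np.zeros((600,800,3),np.uint8);o[:a.shape[0],:a.shape[1]]=a;o[:b.shape[0],515:515+b.shape[1]]=b
cv2.imwrite("pics/c0.png",o)
for n in("scene","top"):
    im=cv2.imread(f"pics/{n}0.png");h=cv2.cvtColor(im,cv2.COLOR_BGR2HSV)
    for nm,lo,hi in(("yel",(24,150,120),(34,255,255)),("red",(0,180,90),(5,255,255))):
        m=cv2.inRange(h,lo,hi);k,_,st,c=cv2.connectedComponentsWithStats(m)
        print(n,nm,[(st[i].tolist(),c[i].round(1).tolist()) for i in range(1,k) if st[i,4]>60])
```

```text
scene yel [([284, 251, 21, 18, 271], [294.1, 259.2])]
scene red [([55, 26, 14, 7, 63], [61.6, 28.7]), ([58, 89, 10, 12, 67], [62.5, 95.7]), ([72, 88, 38, 20, 208], [90.4, 100.2]), ([203, 179, 23, 16, 292], [214.0, 186.4])]
top yel [([325, 220, 12, 14, 166], [330.5, 226.4])]
top red [([388, 213, 18, 18, 253], [396.2, 221.8]), ([604, 404, 36, 48, 543], [618.0, 421.6])]
```

View pics/c0.png

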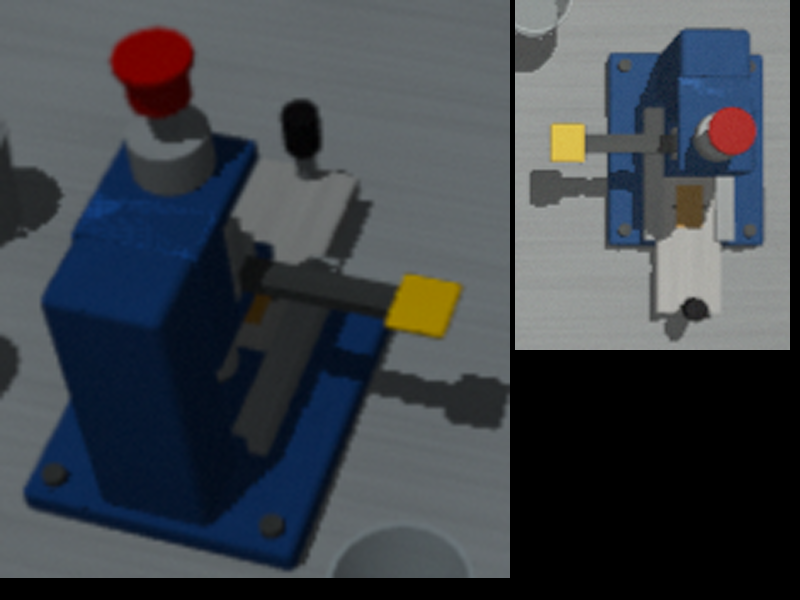

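```bash
cat > h.py <<'E'
from cell import env,cams
import cv2,numpy as np
from scipy.optimize import least_squares
def proj(ci,P):
    V=np.array(ci['view']);K=np.array([[ci['fx'],0,ci['cx']],[0,ci['fy'],ci['cy']],[0,0,1.]])
    return cv2.projectPoints(np.atleast_2d(np.array(P,float)),cv2.Rodrigues(V[:3,:3])[0],V[:3,3],K,np.array(ci['dist']))[0][:,0]
def ray(ci,uv,z):
    V=np.array(ci['view']);K=np.array([[ci['fx'],0,ci['cx']],[0,ci['fy'],ci['cy']],[0,0,1.]])
    p=cv2.undistortPoints(np.array([[uv]],float),K,np.array(ci['dist']))[0,0]
    R=V[:3,:3];c=-R.T@V[:3,3];d=R.T@[p[0],p[1],1];return (c+d*(z-c[2])/d[2]).round(1)
def W(p,P):
    c,s=np.cos(p[2]),np.sin(p[2]);P=np.array(P,float);return np.c_[p[0]+c*P[:,0]-s*P[:,1],p[1]+s*P[:,0]+c*P[:,1],P[:,2]]
E
python3 - <<'E'
from h import *
T=cams.camera_info("top");S=cams.camera_info("scene")
t=lambda a,b:(310+(a-515)/2.5-.3,170+b/2.5-.3); s=lambda a,b:(170+a/3.4-.35,170+b/3.4-.35)
# model points, top pix
top=[((0,0,254),t(732,131.5)),((0,120,119),(330.7,226.4)),((95,75,18),t(609,54)),((95,-75,18),t(762,57)),((-90,-75,18),t(762,243)),((-90,75,18),t(608,244))]
sc=[((0,0,254),s(152,58)),((0,120,119),s(426,303)),((95,-75,18),s(28,490)),((95,75,18),s(295,556))]
def f(p):return np.r_[(proj(T,W(p,[a for a,_ in top]))-[b for _,b in top]).ravel(),(proj(S,W(p,[a for a,_ in sc]))-[b for _,b in sc]).ravel()]
r=least_squares(f,[750,-150,0]);print(r.x,np.degrees(r.x[2]));print(r.fun.reshape(-1,2).round(1))
for nm,a,b,z in(("knob",t(732,131.5),s(152,58),254),("paddle",(330.7,226.4),s(426,303),119),("handle",t(695,307),s(301,108),80)):
    print(nm,ray(T,a,z),ray(S,b,z))
p=r.x
for j in(0,.012):print("handle pred",W(p,[(-95-60+j*1000,0,66)]))
for nm,u in(("beaker",(318,168)),("bottle",(457,205)),("cup",(462,266))):
    print(nm,ray(T,u,{"beaker":88,"bottle":125,"cup":75}[nm]))
E
```

```text
[ 6.25393046e+02 -1.26399288e+02 -1.37645720e-02] -0.7886518816728133
[[-0.8 -0.1]
 [-0.9  0.6]
 [-1.  -0.6]
 [-0.3 -1.2]
 [ 0.3  1.2]
 [-0.6  0.8]
 [ 0.3 -1.2]
 [-0.3 -0.2]
 [-2.4  0.5]
 [-0.5  0.2]]
knob [ 625.2 -128.   254. ] [ 628.  -125.9  254. ]
paddle [628.4  -8.4 119. ] [627.4  -5.8 119. ]
handle [ 480.8 -124.2   80. ] [ 474.3 -124.3   80. ]
handle pred [[ 470.40772934 -124.2658467    66.        ]]
handle pred [[ 482.40659258 -124.43101635   66.        ]]
beaker [763.4  16.8  88. ]
bottle [ 673.2 -288.9  125. ]
cup [ 537.9 -312.7   75. ]
```

Run:
```python
from h import *
from scipy.spatial.transform import Rotation as Ro
s=env.state();R=Ro.from_euler('xyz',s['tcp_rot']).as_matrix();print(R.round(3))
y=R[:,1];ang=np.degrees(np.arctan2(y[1],y[0]));print("jaw dir deg",ang)
K=np.array([626,-126.9,300.]);d=K-s['eef_pos'];print(d, R.T@d/500)
```

```text
[[-0.     0.233 -0.973]
 [ 0.001 -0.973 -0.233]
 [-1.    -0.001 -0.   ]]
jaw dir deg -76.54496905804046
[480.58640862 480.758866    71.86928663] [-0.14293245 -0.71161464 -1.15853581]
```

Call:
carry_out([
  [-0.07, 0, 0],
  [-0.07, 0, 0],
  [0, -0.068, -0.068],
  [0, -0.068, -0.068],
  [0, -0.068, -0.068],
], grip=[-1, -1, -1, -1, -1], turn=[0.04, 0.04, 0, 0, 0])

```text
t: 0.6
eef_pos: [249.8, -506.2, 298.5]
tcp_rot: [-1.519, 1.571, 1.605]
ft_force: [0.8, -1.3, 0.1]
opening: 1.002
```

Call:
carry_out([
  [0, -0.068, -0.068],
  [0, -0.068, -0.068],
  [0, -0.068, -0.068],
  [0, -0.068, -0.068],
  [0, -0.068, -0.068],
], grip=[-1, -1, -1, -1, -1], turn=[0, 0, 0, 0, 0])

```text
t: 1.1
eef_pos: [423.0, -338.8, 298.6]
tcp_rot: [-0.416, 1.571, 2.709]
ft_force: [-0.5, -1.3, 0.7]
opening: 1.001
```

Call:
carry_out([
  [0, -0.07, -0.068],
  [0, -0.07, -0.068],
  [0, -0.07, -0.068],
  [0, -0.07, -0.068],
  [0, -0.07, -0.066],
], grip=[-1, -1, -1, -1, -1], turn=[0, 0, 0, 0, 0])

```text
t: 1.6
eef_pos: [594.9, -166.4, 298.4]
tcp_rot: [-0.056, 1.57, 3.069]
ft_force: [0.3, 0.5, 0.9]
opening: 1.003
```

Call:
carry_out([
  [0, -0.07, -0.066],
  [0, 0, 0],
  [0, 0, 0],
], grip=[-0.3, -0.3, -0.3], turn=[0, 0, 0])

```text
t: 1.9
eef_pos: [627.5, -132.9, 297.8]
tcp_rot: [-0.113, 1.569, 3.014]
ft_force: [-0.5, 0.4, -0.7]
opening: 0.803
```

Run:
```python
from h import *
s=env.state();ci=cams.camera_info("wrist");im=cams.read_camera("wrist");cv2.imwrite("pics/w1.png",im)
print(s['t'],s['eef_pos'],s['tcp_rot'],s['ft_force'],s['opening'])
print(proj(ci,[[626,-126.9,254],s['eef_pos'],s['eef_pos']-[0,0,14]]))
```

```text
1.9 [ 627.47857561 -132.87860337  297.77723124] [-0.11301699  1.56938565  3.01402436] [-0.53434135  0.36554695 -0.67819958] 0.8027301067755852
[[308.478552   276.96774434]
 [320.10089933 311.9587465 ]
 [320.10339559 297.97575385]]
```

View pics/w1.png

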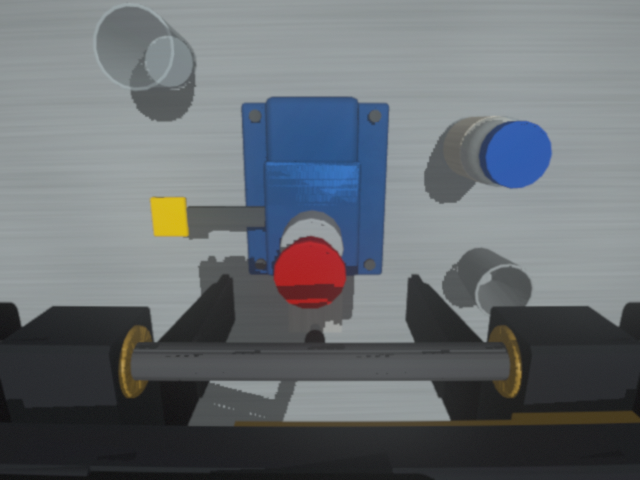

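The wrist view shows the red cap centred at about (310,272) between the fingers. The prediction was (308.5,277), so they agree within about 2.5 mm. I'll descend around the cap.

Call:
carry_out([
  [0.05, -0.011, 0],
  [0.054, 0, 0],
  [0, 0, 0],
  [0, 0, 0],
  [0, 0, 0],
], grip=[-0.3, -0.3, -0.3, 1, 1], turn=[0, 0, 0, 0, 0])

```text
t: 2.45
eef_pos: [627.6, -129.1, 248.3]
tcp_rot: [2.808, 1.569, -0.351]
ft_force: [0.7, -0.5, -0.5]
opening: 0.535
```

Call:
carry_out([
  [0, 0, 0],
  [0, 0, 0],
  [0, 0, 0],
  [0, 0, 0],
  [0, 0, 0],
], grip=[1, 1, 1, 1, 1], turn=[0, 0, 0, 0, 0])

```text
t: 2.95
eef_pos: [627.7, -127.6, 247.7]
tcp_rot: [-2.689, 1.569, 0.436]
ft_force: [-1.2, 4.7, 5.2]
opening: 0.392
```

Call:
carry_out([
  [-0.002, -0.001, 0],
  [-0.002, 0, 0],
  [-0.002, 0, 0],
  [-0.002, 0, 0],
  [-0.002, 0, 0],
], grip=[1, 1, 1, 1, 1], turn=[0, 0, 0, 0, 0])

```text
t: 3.45
eef_pos: [627.5, -127.5, 250.3]
tcp_rot: [-0.635, 1.569, 2.49]
ft_force: [4.8, 2.4, -12.3]
opening: 0.389
```

Call:
carry_out([
  [-0.002, 0, 0],
  [-0.002, 0, 0],
  [-0.002, 0, 0],
  [-0.002, 0, 0],
  [-0.002, 0, 0],
], grip=[1, 1, 1, 1, 1], turn=[0, 0, 0, 0, 0])

```text
t: 3.95
eef_pos: [627.5, -127.6, 254.6]
tcp_rot: [-0.51, 1.569, 2.615]
ft_force: [7.2, 2.4, -17.3]
opening: 0.387
```

Run:
```python
from h import *
s=env.state();ci=cams.camera_info("wrist");im=cams.read_camera("wrist");cv2.imwrite("pics/w2.png",im)
print(s['t'],s['eef_pos'],s['ft_force'],s['moment'],s['opening'])
sc=cams.read_camera("scene");cv2.imwrite("pics/s2.png",sc)
b=cv2.resize(sc[160:260,180:310],None,fx=4,fy=4,interpolation=cv2.INTER_CUBIC)
o=np.zeros((480,800,3),np.uint8);o[:400,:520]=b;o[:210,520:800]=cv2.resize(im,(280,210));cv2.imwrite("pics/c2.png",o)
```

```text
3.95 [ 627.51201517 -127.55234044  254.63890622] [  7.24304541   2.44613403 -17.34960839] [ 0.42223592 -1.25202326  0.02471663] 0.3874238928134938
```

View pics/c2.png

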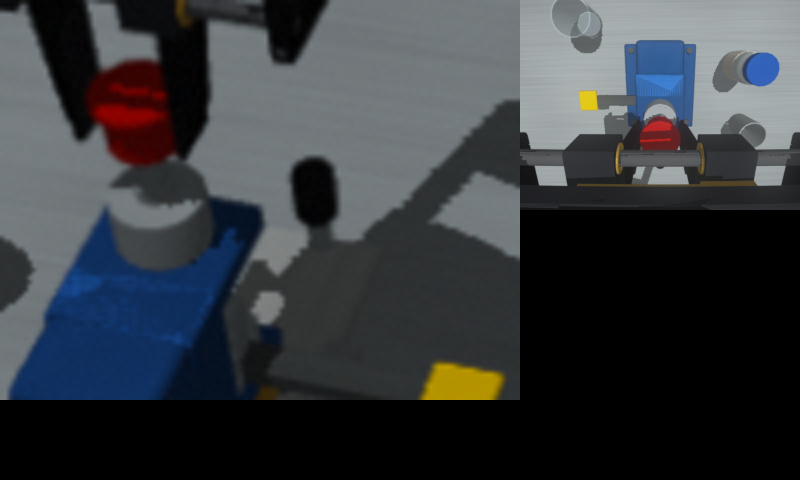

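The fingers hold the cap and the ram is rising. I'll correct x slightly and continue.

Call:
carry_out([
  [-0.002, 0, -0.002],
  [-0.002, 0, 0],
  [-0.002, 0, 0],
  [0, 0, 0],
], grip=[1, 1, 1, 1], turn=[0, 0, 0, 0])

```text
t: 4.45
eef_pos: [627.6, -127.6, 258.8]
tcp_rot: [-0.26, 1.568, 2.865]
ft_force: [-2.0, 2.5, -19.9]
opening: 0.387
```

Call:
carry_out([
  [-0.002, 0, 0],
  [-0.002, 0, 0],
  [-0.002, 0, 0],
  [0, 0, 0],
], grip=[1, 1, 1, 1], turn=[0, 0, 0, 0])

```text
t: 4.85
eef_pos: [627.7, -127.5, 262.9]
tcp_rot: [-0.201, 1.569, 2.924]
ft_force: [-6.1, 3.9, -14.6]
opening: 0.387
```

Call:
carry_out([
  [-0.002, 0, 0.001],
  [-0.002, 0, 0],
  [-0.002, 0, 0],
  [0, 0, 0],
], grip=[1, 1, 1, 1], turn=[0, 0, 0, 0])

```text
t: 5.25
eef_pos: [627.7, -127.6, 266.1]
tcp_rot: [-0.45, 1.571, 2.675]
ft_force: [-4.8, 4.0, -14.6]
opening: 0.386
```

Call:
carry_out([
  [-0.002, 0, 0],
  [-0.002, 0, 0],
  [-0.002, 0, 0],
  [0, 0, 0],
], grip=[1, 1, 1, 1], turn=[0, 0, 0, 0])

```text
t: 5.65
eef_pos: [627.7, -127.6, 269.1]
tcp_rot: [-0.471, 1.571, 2.654]
ft_force: [-4.7, 4.2, -14.6]
opening: 0.387
```

Call:
carry_out([
  [-0.002, 0, 0],
  [-0.002, 0, 0],
  [0, 0, 0],
  [0, 0, 0],
], grip=[1, 1, 1, 1], turn=[0, 0, 0, 0])

```text
t: 6.05
eef_pos: [627.7, -127.6, 271.1]
tcp_rot: [-0.592, 1.571, 2.533]
ft_force: [-4.8, 3.4, -13.4]
opening: 0.384
```

Run:
```python
from h import *
s=env.state();print(s['t'],s['eef_pos'],s['ft_force'],s['opening'])
sc=cams.read_camera("scene");cv2.imwrite("pics/s3.png",sc);S=cams.camera_info("scene")
print(proj(S,[[627,-127,z] for z in(207,207+21,228+23,254,254+23)]))
for n in("scene0","s2","s3"):
    h=cv2.cvtColor(cv2.imread(f"pics/{n}.png"),cv2.COLOR_BGR2HSV)[165:240,190:240]
    m=cv2.inRange(h,(0,180,40),(6,255,255));ys=np.where(m.any(1))[0];print(n,ys.min()+165,ys.max()+165)
a=cv2.resize(cv2.imread("pics/s2.png")[155:255,180:280],(400,400),interpolation=cv2.INTER_CUBIC);b=cv2.resize(sc[155:255,180:280],(400,400),interpolation=cv2.INTER_CUBIC)
cv2.imwrite("pics/c3.png",np.hstack([a,b]))
```

```text
6.05 [ 627.67998648 -127.57902496  271.07151082] [ -4.75735991   3.43119661 -13.40537199] 0.3835668394741562
[[218.41105719 208.40965349]
 [216.44873563 198.69881648]
 [214.2292989  187.65222827]
 [213.93426344 186.1786193 ]
 [211.62878971 174.62096328]]
scene0 179 204
s2 176 200
s3 168 192
```

View pics/c3.png

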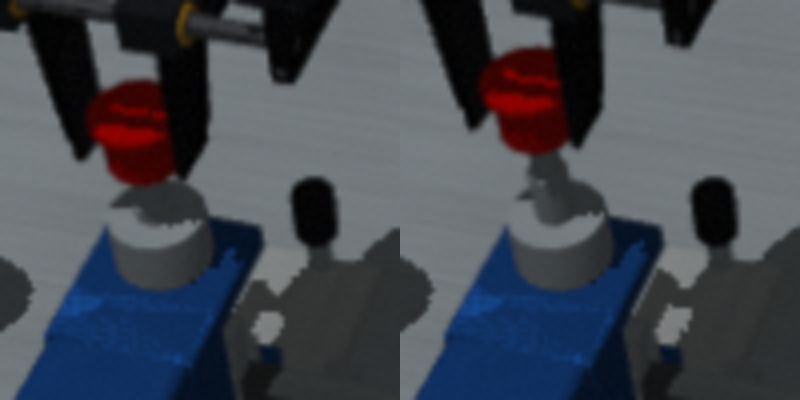

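No slip: the knob rose about 24 mm along with the gripper. The catch is expected within the next few mm, so I'll take fine steps.

Call:
carry_out([
  [-0.001, 0, 0],
  [-0.001, 0, 0],
  [0, 0, 0],
], grip=[1, 1, 1], turn=[0, 0, 0])

```text
t: 6.4
eef_pos: [627.7, -127.6, 272.1]
tcp_rot: [-0.827, 1.571, 2.298]
ft_force: [-3.7, 3.8, -13.1]
opening: 0.385
```

Call:
carry_out([
  [-0.001, 0, 0],
  [-0.001, 0, 0],
  [0, 0, 0],
], grip=[1, 1, 1], turn=[0, 0, 0])

```text
t: 6.7
eef_pos: [627.7, -127.6, 273.2]
tcp_rot: [-0.939, 1.571, 2.186]
ft_force: [-4.3, 4.9, -13.6]
opening: 0.387
```

Call:
carry_out([
  [-0.001, 0, 0],
  [-0.001, 0, 0],
  [0, 0, 0],
], grip=[1, 1, 1], turn=[0, 0, 0])

```text
t: 7.0
eef_pos: [627.7, -127.5, 273.7]
tcp_rot: [-0.463, 1.57, 2.662]
ft_force: [-4.4, 4.1, -16.7]
opening: 0.393
```

Call:
carry_out([
  [-0.001, 0, 0],
  [0, 0, 0],
  [0, 0, 0],
], grip=[1, 1, 1], turn=[0, 0, 0])

```text
t: 7.3
eef_pos: [627.7, -127.6, 274.0]
tcp_rot: [-0.377, 1.57, 2.748]
ft_force: [-2.9, 4.6, -17.6]
opening: 0.388
```

The force has jumped about 4 N, so the collar is touching the buffer. I'll let the ram down gently.

Call:
carry_out([
  [0.001, 0, 0],
  [0.001, 0, 0],
  [0.001, 0, 0],
  [0, 0, 0],
], grip=[1, 1, 1, 1], turn=[0, 0, 0, 0])

```text
t: 7.7
eef_pos: [627.7, -127.6, 273.0]
tcp_rot: [-0.584, 1.571, 2.542]
ft_force: [-3.2, 5.2, -14.7]
opening: 0.388
```

Call:
carry_out([
  [0.001, 0, 0],
  [0.001, 0, 0],
  [0, 0, 0],
  [0, 0, 0],
], grip=[1, 1, 1, 1], turn=[0, 0, 0, 0])

```text
t: 8.1
eef_pos: [627.7, -127.6, 272.1]
tcp_rot: [-0.611, 1.571, 2.515]
ft_force: [-2.8, 5.0, -14.7]
opening: 0.385
```

Call:
carry_out([
  [0.001, 0, 0],
  [0.001, 0, 0],
  [0, 0, 0],
  [0, 0, 0],
], grip=[1, 1, 1, 1], turn=[0, 0, 0, 0])

```text
t: 8.5
eef_pos: [627.7, -127.6, 271.6]
tcp_rot: [3.073, 1.57, -0.085]
ft_force: [-6.2, 5.0, -11.2]
opening: 0.383
```

Call:
carry_out([
  [0.001, 0, 0],
  [0.001, 0, 0],
  [0, 0, 0],
  [0, 0, 0],
], grip=[1, 1, 1, 1], turn=[0, 0, 0, 0])

```text
t: 8.9
eef_pos: [627.8, -127.6, 271.4]
tcp_rot: [2.883, 1.57, -0.275]
ft_force: [-6.7, 5.2, -5.8]
opening: 0.385
```

Call:
carry_out([
  [0.001, 0, 0],
  [0.001, 0, 0],
  [0, 0, 0],
  [0, 0, 0],
], grip=[1, 1, 1, 1], turn=[0, 0, 0, 0])

```text
t: 9.3
eef_pos: [627.8, -127.6, 271.2]
tcp_rot: [2.879, 1.569, -0.279]
ft_force: [-8.8, 5.6, -0.5]
opening: 0.384
```

The pull fell to nothing at z 271.2, so the sear holds. I'll release and go up.

Call:
carry_out([
  [0, 0, 0],
  [0, 0, 0],
  [0, 0, 0],
  [0, 0, 0],
], grip=[-0.5, -0.5, -0.5, -0.5], turn=[0, 0, 0, 0])

```text
t: 9.7
eef_pos: [628.4, -128.2, 269.6]
tcp_rot: [2.704, 1.568, -0.454]
ft_force: [-0.3, -0.4, -0.7]
opening: 0.666
```

Call:
carry_out([
  [-0.08, 0, 0],
  [-0.05, 0, 0],
  [0, 0, 0],
  [0, 0, 0],
], grip=[-0.5, -0.5, -0.5, -0.5], turn=[0, 0, 0, 0])

```text
t: 10.1
eef_pos: [628.0, -127.9, 333.8]
tcp_rot: [2.666, 1.57, -0.492]
ft_force: [0.0, -0.2, -0.9]
opening: 0.75
```

Run:
```python
from h import *
s=env.state();print(s['t'],s['eef_pos'],s['ft_force'],s['opening'])
sc=cams.read_camera("scene");cv2.imwrite("pics/s4.png",sc)
h=cv2.cvtColor(sc,cv2.COLOR_BGR2HSV)[165:240,190:240]
m=cv2.inRange(h,(0,180,40),(6,255,255));ys=np.where(m.any(1))[0];print(ys.min()+165,ys.max()+165)
```

```text
10.1 [ 627.98561708 -127.89255885  333.78605765] [ 0.02363039 -0.20032684 -0.89881597] 0.7500928571542561
167 192
```

Call:
carry_out([
  [0, 0, 0.094],
  [0, 0, 0.094],
  [0, -0.007, 0.094],
  [0, 0, 0.094],
  [0.08, 0, 0],
], grip=[-0.5, 1, 1, 1, 1], turn=[0, 0, 0, 0, 0])

```text
t: 10.65
eef_pos: [437.3, -121.0, 296.6]
tcp_rot: [2.688, 1.564, -0.47]
ft_force: [2.2, -0.1, -1.6]
opening: 0.47
```

Call:
carry_out([
  [0.09, 0, 0],
  [0.09, 0, 0],
  [0.09, 0, 0],
  [0, 0, 0],
  [0, 0, 0],
], grip=[1, 1, 1, 1, 1], turn=[0, 0, 0, 0, 0])

```text
t: 11.15
eef_pos: [439.9, -121.2, 158.7]
tcp_rot: [-0.355, 1.569, 2.77]
ft_force: [0.4, -0.6, 0.4]
opening: 0.052
```

Run:
```python
from h import *
s=env.state();print(s['t'],s['eef_pos'],s['ft_force'],s['opening'])
ci=cams.camera_info("wrist");im=cams.read_camera("wrist");cv2.imwrite("pics/w5.png",im)
for x in (472,476,480,484):print(x,proj(ci,[[x,-124.3,80]]))
e=s['eef_pos'];print(proj(ci,[e-[0,0,14],e-[-10,0,14]]))
```

```text
11.15 [ 439.94778765 -121.16006645  158.72352095] [ 0.35015934 -0.59346787  0.44808597] 0.05166601662028455
472 [[324.73492488 199.51301234]]
476 [[324.6341454  192.57041787]]
480 [[324.53237464 185.56660442]]
484 [[324.42960385 178.50116701]]
[[320.13482938 297.9876705 ]
 [319.73944657 276.82575537]]
```

View pics/w5.png

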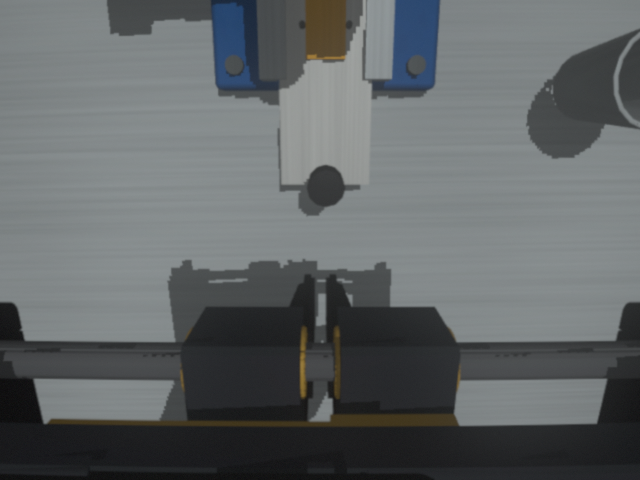

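The wrist view shows the handle knob at (326,186), which puts it at x≈480, y≈-125. I'll lower behind it and push.

Call:
carry_out([
  [0.09, 0.007, 0],
  [0.086, 0, 0],
  [0, 0, 0],
  [0, 0, -0.02],
  [0, 0, 0],
], grip=[1, 1, 1, 1, 1], turn=[0, 0, 0, 0, 0])

```text
t: 11.7
eef_pos: [452.6, -125.6, 73.3]
tcp_rot: [2.737, 1.565, -0.421]
ft_force: [0.2, 0.4, 0.1]
opening: 0.005
```

Call:
carry_out([
  [0, 0, -0.01],
  [0, 0, -0.01],
  [0, 0, -0.01],
  [0, 0, -0.01],
  [0, 0, -0.01],
], grip=[1, 1, 1, 1, 1], turn=[0, 0, 0, 0, 0])

```text
t: 12.2
eef_pos: [475.3, -125.2, 70.7]
tcp_rot: [0.15, 1.571, -3.008]
ft_force: [-2.5, -0.6, 2.3]
opening: 0.006
```

Call:
carry_out([
  [0, 0, -0.01],
  [0, 0, -0.01],
  [0, 0, -0.01],
  [0, 0, -0.01],
  [0, 0, -0.01],
], grip=[1, 1, 1, 1, 1], turn=[0, 0, 0, 0, 0])

```text
t: 12.7
eef_pos: [500.3, -125.7, 70.6]
tcp_rot: [0.201, 1.571, -2.957]
ft_force: [-2.7, 0.2, 2.3]
opening: 0.01
```

Call:
carry_out([
  [0, 0, -0.004],
  [0, 0, -0.004],
  [0, 0, -0.004],
  [0, 0, 0],
], grip=[1, 1, 1, 1], turn=[0, 0, 0, 0])

```text
t: 13.1
eef_pos: [506.2, -125.8, 70.6]
tcp_rot: [2.761, 1.57, -0.397]
ft_force: [-1.2, 0.4, 0.1]
opening: 0.003
```

Call:
carry_out([
  [0, 0, -0.002],
  [0, 0, -0.002],
  [0, 0, -0.002],
  [0, 0, 0],
], grip=[1, 1, 1, 1], turn=[0, 0, 0, 0])

```text
t: 13.5
eef_pos: [509.1, -125.8, 70.6]
tcp_rot: [2.53, 1.571, -0.628]
ft_force: [-1.6, 1.2, -0.3]
opening: 0.004
```

Call:
carry_out([
  [0, 0, -0.002],
  [0, 0, -0.002],
  [0, 0, 0],
], grip=[1, 1, 1], turn=[0, 0, 0])

```text
t: 13.8
eef_pos: [509.5, -125.7, 70.5]
tcp_rot: [-0.152, 1.567, 2.974]
ft_force: [-11.1, -1.9, 6.7]
opening: 0.005
```

The slide met the stop at x 509.5, as predicted, with 11 N. I'll back off and rise.

Call:
carry_out([
  [0, 0, 0.04],
  [-0.09, 0, 0],
  [-0.09, 0, 0],
  [-0.09, 0, 0],
  [-0.09, 0, 0],
], grip=[1, 1, 1, 1, 1], turn=[0, 0, 0, 0, 0])

```text
t: 14.3
eef_pos: [491.1, -125.6, 252.9]
tcp_rot: [2.75, 1.569, -0.408]
ft_force: [0.4, 0.0, 0.0]
opening: 0.003
```

Call:
carry_out([
  [0, -0.08, 0],
  [0, -0.08, 0],
  [0, -0.08, 0],
  [0, 0, 0],
  [0, 0, 0],
], grip=[1, 1, 1, 1, 1], turn=[0, 0, 0, 0, 0])

```text
t: 14.8
eef_pos: [493.3, -5.0, 250.8]
tcp_rot: [2.813, 1.57, -0.343]
ft_force: [-0.2, -0.2, -0.7]
opening: 0.006
```

Run:
```python
from h import *
s=env.state();print(s['t'],s['eef_pos'],s['tcp_rot'],s['ft_force'],s['opening'])
t=cams.read_camera("top");sc=cams.read_camera("scene");wi=cams.camera_info("wrist");w=cams.read_camera("wrist");T=cams.camera_info("top");S=cams.camera_info("scene")
for n,i in(("top",t),("scene",sc),("wrist",w)):
    h=cv2.cvtColor(i,cv2.COLOR_BGR2HSV)
    for nm,lo,hi in(("yel",(24,150,90),(34,255,255)),("red",(0,180,60),(5,255,255))):
        k,_,st,c=cv2.connectedComponentsWithStats(cv2.inRange(h,lo,hi));print(n,nm,[(st[j].tolist(),c[j].round(1).tolist()) for j in range(1,k) if st[j,4]>100])
for n,c in(("T",T),("S",S),("W",wi)):print(n,proj(c,[[531.5,-125,80],[628,-7,119]]).round(1).tolist())
cv2.imwrite("pics/w6.png",w)
a=cv2.resize(t[150:310,290:480],None,fx=2.1,fy=2.1,interpolation=cv2.INTER_CUBIC);b=cv2.resize(sc[160:300,180:310],None,fx=3,fy=3,interpolation=cv2.INTER_CUBIC)
o=np.zeros((430,800,3),np.uint8);o[:a.shape[0],:a.shape[1]]=a;o[:b.shape[0],405:405+b.shape[1]]=b;cv2.imwrite("pics/c6.png",o)
```

```text
14.8 [493.28206976  -5.00823372 250.83925717] [ 2.81346859  1.5695831  -0.34266257] [-0.18708436 -0.20560744 -0.6975175 ] 0.0057872823790385665
top yel [([325, 220, 12, 14, 168], [330.5, 226.5])]
top red [([390, 212, 18, 19, 268], [398.5, 220.8]), ([604, 404, 36, 57, 976], [619.5, 429.1])]
scene yel [([283, 251, 23, 18, 295], [294.0, 259.5])]
scene red [([55, 26, 15, 15, 120], [61.2, 31.5]), ([58, 87, 52, 23, 493], [81.8, 98.5]), ([200, 167, 24, 18, 328], [211.7, 175.2])]
wrist yel [([296, 0, 46, 53, 2419], [318.5, 25.8])]
wrist red []
T [[381.7, 270.0], [330.0, 226.6]]
S [[248.1, 222.2], [294.2, 258.9]]
W [[471.0, 168.3], [317.6, 24.8]]
```

View pics/c6.png

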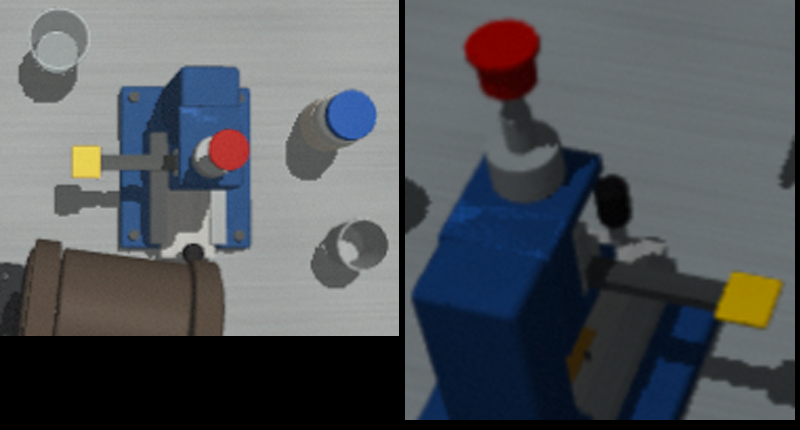

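The handle sits at (381.9,270) in the top view and the home position predicts (381.7,270), so the slide is home. The ram is still cocked and the bystanders are unmoved. I'll go over the paddle and turn the gripper 90° so its body clears the head.

Call:
carry_out([
  [0, 0, -0.09],
  [0, 0, -0.09],
  [0, 0, -0.09],
  [0, 0, 0],
  [0, 0, 0],
], grip=[1, 1, 1, 1, 1], turn=[0, 0, 0, -0.045, -0.045])

```text
t: 15.45
eef_pos: [628.8, -9.2, 249.4]
tcp_rot: [-0.241, 1.57, -3.112]
ft_force: [-1.0, -0.4, -0.1]
opening: 0.002
```

Call:
carry_out([
  [0, 0, 0],
  [0, 0, 0],
  [0, 0, 0],
  [0, 0, 0],
  [0, 0, 0],
], grip=[1, 1, 1, 1, 1], turn=[-0.045, -0.045, -0.045, -0.045, -0.045])

```text
t: 15.95
eef_pos: [628.0, -9.2, 250.4]
tcp_rot: [0.104, 1.571, -2.06]
ft_force: [0.1, 0.4, -0.6]
opening: 0.003
```

Call:
carry_out([
  [0, 0, 0],
  [0, 0, 0],
  [0, 0, 0],
  [0, 0, 0],
  [0, 0, 0],
], grip=[1, 1, 1, 1, 1], turn=[-0.045, -0.045, -0.045, -0.045, 0])

```text
t: 16.45
eef_pos: [628.0, -9.0, 250.4]
tcp_rot: [-0.758, 1.571, -2.361]
ft_force: [-0.3, 0.4, 1.0]
opening: 0.003
```

Run:
```python
from h import *
from scipy.spatial.transform import Rotation as Ro
s=env.state();R=Ro.from_euler('xyz',s['tcp_rot']).as_matrix();print(s['t'],s['eef_pos'],s['joints'].round(2));print(R.round(3))
```

```text
16.45 [628.01728478  -9.03451983 250.39701623] [-0.12  0.48  1.52 -0.    1.14 -0.09]
[[-0.     0.999 -0.032]
 [-0.    -0.032 -0.999]
 [-1.    -0.     0.   ]]
```

Call:
carry_out([
  [0.09, 0, -0.004],
  [0.09, 0, 0],
  [0.044, 0, 0],
  [0, 0, 0],
], grip=[1, 1, 1, 1], turn=[0, 0, 0, 0])

```text
t: 16.85
eef_pos: [626.7, -6.5, 135.4]
tcp_rot: [-1.626, 1.565, 3.049]
ft_force: [-0.7, 0.3, 0.7]
opening: 0.0
```

Call:
carry_out([
  [0.004, 0, 0],
  [0.004, 0, 0],
  [0.004, 0, 0],
  [0.004, 0, 0],
  [0, 0, 0],
], grip=[1, 1, 1, 1, 1], turn=[0, 0, 0, 0, 0])

```text
t: 17.35
eef_pos: [628.2, -5.8, 131.0]
tcp_rot: [1.359, 1.57, -0.245]
ft_force: [0.8, -1.2, 0.4]
opening: 0.005
```

Call:
carry_out([
  [0.004, 0, 0],
  [0.004, 0, 0],
  [0.004, 0, 0],
  [0, 0, 0],
], grip=[1, 1, 1, 1], turn=[0, 0, 0, 0])

```text
t: 17.75
eef_pos: [628.2, -5.9, 124.7]
tcp_rot: [1.14, 1.57, -0.463]
ft_force: [-0.1, -1.6, 5.1]
opening: 0.002
```

Call:
carry_out([
  [0.003, 0, 0],
  [0.003, 0, 0],
  [0, 0, 0],
], grip=[1, 1, 1], turn=[0, 0, 0])

```text
t: 18.05
eef_pos: [628.2, -6.0, 121.8]
tcp_rot: [0.921, 1.57, -0.682]
ft_force: [0.5, -2.9, 5.8]
opening: 0.004
```

```bash
cat > k.py <<'E'
from h import *
s=env.state();print(s['t'],s['eef_pos'],s['ft_force'])
sc=cams.read_camera("scene");h=cv2.cvtColor(sc,cv2.COLOR_BGR2HSV)[160:240,190:240]
ys=np.where(cv2.inRange(h,(0,180,40),(6,255,255)).any(1))[0];print("red rows",ys.min()+160,ys.max()+160)
E
python3 k.py
```

```text
18.05 [628.19697058  -6.04814599 121.76504211] [ 0.47153316 -2.94644574  5.83202183]
red rows 167 192
```

Call:
carry_out([
  [0.003, 0, 0],
  [0.003, 0, 0],
  [0, 0, 0],
], grip=[1, 1, 1], turn=[0, 0, 0])

```text
t: 18.4
eef_pos: [628.0, -5.8, 118.4]
tcp_rot: [0.588, 1.571, -1.015]
ft_force: [1.7, -1.3, 2.9]
opening: 0.004
```

```bash
python3 k.py
```

```text
18.4 [628.04052386  -5.84854057 118.44432628] [ 1.67534042 -1.33811251  2.8654556 ]
red rows 176 201
```

The ram has fired. The knob rows of 176–201 put it about 6 mm above the start height, which fits resting on the tag. I'll withdraw and check.

Call:
carry_out([
  [-0.03, 0, 0],
  [-0.08, 0, 0],
  [-0.08, 0, 0],
  [-0.06, 0, 0],
  [0, 0, 0],
], grip=[1, 1, 1, 1, 1], turn=[0, 0, 0, 0, 0])

```text
t: 18.95
eef_pos: [629.0, -5.6, 247.6]
tcp_rot: [1.537, 1.565, -0.066]
ft_force: [-0.7, 0.5, -0.4]
opening: 0.006
```

```bash
python3 k.py
python3 - <<'E'
from h import *
t=cams.read_camera("top");sc=cams.read_camera("scene")
a=cv2.resize(t[150:310,290:480],None,fx=2.1,fy=2.1,interpolation=cv2.INTER_CUBIC);b=cv2.resize(sc[160:390,110:320],None,fx=1.85,fy=1.85,interpolation=cv2.INTER_CUBIC)
o=np.zeros((430,800,3),np.uint8);o[:a.shape[0],:a.shape[1]]=a;o[:b.shape[0],405:405+b.shape[1]]=b;cv2.imwrite("pics/c7.png",o)
E
```

```text
18.95 [629.04383539  -5.55857029 247.61057563] [-0.68331302  0.48986441 -0.38840458]
red rows 176 201
```

View pics/c7.png

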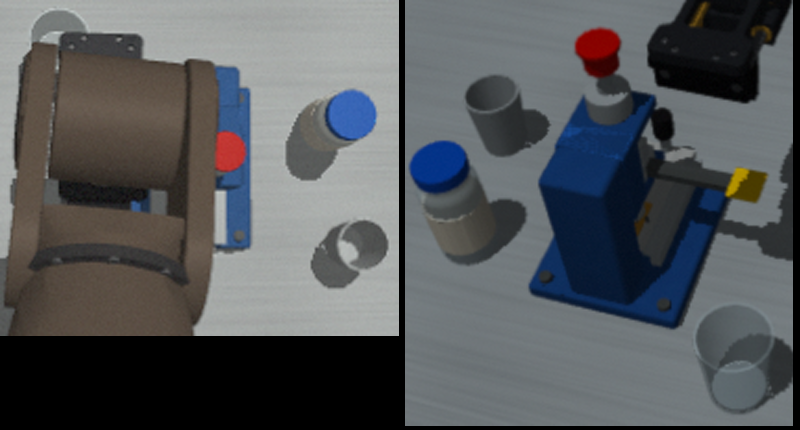

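The ram is down, the handle is still at its home position, and the bottle, cup and beaker are unmoved.

```bash
python3 -c "
from cell import env
print(env.job_done())"
```

```text
the job is handed in; nothing more can be done
None
```

The tag has been marked and the job handed in, at about 19 s of the 72 s allowed; no verdict was reported.

- **Cocking:** I gripped the red knob by its cap and raised it about 26 mm. The collar touched the buffer with only about 4 N extra. I then lowered the ram onto the sear until the pull fell to about 0 N and let go. The knob stayed up.
- **Slide:** I pushed it with the shut fingers until it met the stop at about 11 N. The handle then sat within about 1 pixel of its predicted home position in the top camera.
- **Firing:** I pressed the paddle about 15 mm, with at most about 6 N read between steps. The ram dropped onto the tag, and the gripper withdrew clear.

In the last pictures the knob was about 6 mm above its starting height (3 pixels), which fits the ram resting on the tag. The handle was still at home in the scene view. The bottle and cup looked unmoved, and so did the beaker, although the arm hid most of it in the final top view. No check failed, but I did not inspect the mark itself.

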